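# Lift the last chocolate dome from the pick-and-mix bin with tongs

## Task

At the party shop's pick-and-mix bin, first slide the clear cover fully open until it stops, then take the tongs out of their stand and use them to pick the chocolate dome out of the bin. Finish while still holding it in the tongs, still and at least 10 cm above the top of the bin, with the cover left fully open; never touch the sweet with the robot itself, and do not disturb the jar, the cup or the scoop.

Things in the scene. Friction and masses are not known exactly. Their poses are not given: they have to be found in the camera images.
- bin: Fixed white two-compartment bin, 180 (x) x 330 (y) x 56 mm high; origin at the centre of its underside. Walls 6 mm, inner floor 6 mm above the origin. The right-hand (-y) compartment, inside 168 x 156 mm centred at y = -81 mm, holds the sweet; the left-hand (+y) one has a fixed clear top. The clear cover's plate lies 58 to 62 mm above the origin.
- cover (a joint): Slide of the clear cover in m: 0 = shut over the right-hand compartment, 0.155 = fully open at its end stop, parked above the left-hand one; grows towards the bin's +y. Friction about 1.5 N; it stays where it is left.
- cover_grip (a point): Centre of the top of the black grip bar on the middle of the cover: 50 mm along the bin's x, 16 mm along the bin's y (the slide direction), 32 mm tall, its top 94 mm above the bin's origin. At joint 0 it is at y = -77.5 mm in the bin's frame.
- sweet: Brown chocolate dome, 38 mm in diameter, 32 mm tall, upright cylinder for its lower 18 mm, rounded above, about 30 g; loose on the floor of the right-hand compartment, its axis at least 55 mm from every wall. Origin at the centre of its flat underside.
- stand: Fixed aluminium sleeve, open on top, 48 (x) x 102 (y) x 50 mm high, walls and floor 4 mm, in which the tongs stand upright; origin at the centre of its underside.
- tongs: Steel spring tongs, 70 g, upright in the stand, jaws down, hinge on top. Origin midway between the grip flats; z up, y across the leaves (closing direction). Hinge at z = +38 mm, its top at +43. Each flat is 24 mm wide (x), z = -28 to +14. Over the flats at z = 0: open 45 mm, 34 mm with the jaws on the sweet, 24 mm shut. The frame is fixed to the -y leaf and tilts with it as they close.
- tongs_tip (a point): Point midway between the tips of the open jaws, at z = -91 mm in the tongs' frame. Jaws: upright shallow V plates 30 mm wide (tongs' x), 34 mm tall; open gap 71 mm, about 80 mm outside. As they close on the sweet their tips drop 4 mm, to 95 mm below the grip point (the tongs' origin), and centre under it.
- tongs_leaf (a joint): Angle between the leaves in rad: 0 = sprung open, about 0.30 = on the sweet, 0.56 = shut. The jaws close 3 times as far as the flats. The spring pushes on the flats at z = 0 with 3 N open, 5 N on the sweet: 20 N or more holds the sweet; flats squeezed to 41 mm are enough to carry the tongs with the jaws wide (gap about 59 mm).
- jar: Bystander: loose glass jar with a steel cap, 68 mm in diameter, 95 mm tall; origin at the centre of its underside.
- cup: Bystander: loose white paper cup, 72 mm at the rim, 85 mm tall; origin at the centre of its underside.
- scoop: Bystander: loose steel spoon-shaped scoop, 170 mm long, lying flat along its x, between the robot and the bin; origin at the centre of its underside.

How it is judged (in metres and radians):
On the way, in this order (a step that is already met when the one before it is completed fails the run):
1. the cover is slid open to its end stop (value of joint cover above 0.15 m), for 0.2 s.
2. the tongs are lifted clear out of the stand, held by the fingers (z of tongs in the frame of stand above 0.15 m and contact force between the fingers and tongs above 0.5 N and contact force between tongs and stand below 0.1 N), for 0.1 s.
At the end, for the whole second after the job is handed in: The fingers grip the tongs and only the tongs hold the sweet (over 0.3 N), its underside over 155 mm above the bin's underside, slower than 0.03 m/s; the cover is within 7 mm of its open stop; sweet and tongs touch neither bin nor stand (z of sweet in the frame of bin above 0.155 m and value of joint cover above 0.148 m and contact force between sweet and tongs above 0.3 N and contact force between the fingers and tongs above 1 N and contact force between sweet and the arm below 0.1 N and contact force between sweet and the fingers below 0.1 N and contact force between each of sweet, tongs and bin below 0.1 N and contact force between tongs and stand below 0.1 N and linear speed of sweet below 0.03 m/s); the arm keeps its last pose, push and grip.
It fails at once if the robot itself touches the sweet (contact force between sweet and the fingers above 0.5 N or contact force between sweet and the arm above 0.5 N).
It fails at once if the jar, the cup or the scoop is moved by more than 3 cm (distance of any of jar, cup, scoop from where it was at the start of the episode above 0.03 m).
It also fails if it takes over 58 s, if anything falls off the work surface, if the arm or the gripper's body presses on something with over 40 N, if the wrist force passes 120 N, or if a joint passes its speed limit or range.

## Robot

A 6-joint arm with a two-finger parallel gripper is mounted at the origin on the work surface. World frame = base frame: x ahead of the robot, y to its left, z up, the work surface at z = 0. Lengths are in m, angles in degrees, forces in N, time in s.
With the tool pointing down it reaches from about 0.35 to 0.875 m from the base axis. Payload 4.2 kg.
Tool frame: the origin (TCP) lies midway between the tips of the shut fingers; the grasp point (between the pads) lies 19 mm behind it; z points along the fingers, y is the line along which they close (so a half turn about z gives the same grasp; the last joint's range is limited). The gripper opens to 87 mm and grips with 3 to 60 N. Pads are 19 mm wide; open, the fingers measure 117 mm over their backs; the gripper's body (75 mm by 190 mm) begins 51 mm behind the grasp point.
Start: joints at [14.817, 22.042, 0.453, 0, -68.411, -14.817], TCP at [0.625, 0, 0.223] pointing down, gripper open.
Joint ranges: [-179.83, 179.83], [-69.29, 118.12], [-61.27, 80.66], [-181.25, 117.63], [-171.15, -9.14], [-177.46, 177.46]. Speed limits (degrees/s): [159.86, 159.86, 180, 180, 180, 180].

## Interface

Orientations are given as a 3x3 rotation matrix whose columns are the frame's x, y, z axes.
In Python, from station import * gives the robot as it stands. The module is installed in compiled form; this text tells all that it offers.
- The arm moves only by the tool servo_tool, never from a script. Its argument "deltas" is a list of rows, each an object of numbers: "tx", "ty", "tz": the shift along the tool's x, y, z in mm; "ax", "ay", "az": the turn, a rotation vector about the tool's x, y, z in rad; "claw": the finger opening in mm, from 0 to 87. In form: [{"tx": .., "ty": .., "tz": .., "ax": .., "ay": .., "az": .., "claw": ..}, ...]. A call has 1 to 12 rows; each row is the pose to reach, as a shift and turn from the pose commanded when the call began, along the tool's axes at that moment; what a row does not reach only later rows make up. A row lasts 1/12 s, in which the tool goes at most 41.7 mm and 7.16 degrees, less where a joint would pass 70% of its speed; a pose out of reach is approached as far as the arm can. A call with a gripper value outside its range is refused whole. The fingers move at their own pace and stop on an object; the grip force is fixed at half the most. Time passes only in rows, so rows that repeat a pose let the fingers close. It gives the time, the measured TCP pose, the force, the opening and the grip force at its end, in the units of the state.
- sense(): the state, without advancing time (a new reading comes with each control period).
- capture(name): name is "scene" or "side" or "wrist"; returns the picture (400x640x3 uint8, blue, green, red); there is no depth.
- calibration(name): a dict with "fx", "fy", "cx", "cy" (pixels), "cam_to_world" (4x4, takes a point from camera to world coordinates); the wrist camera has in their place "hand_eye" (4x4, takes a point from camera to tool coordinates, whose origin is the TCP and whose axes are the flange's). Camera axes: x right, y down, z forward; pixel columns grow to the right and rows downward; lengths in m; the calibration is good to about 2 mm. A picture is of the moment at which its call begins: read the wrist's pose just before it. calibration takes no time and is no camera call.
- finish_job(): hands the job in; it is judged then, once.
Trained networks look in the newest picture that a camera, given by its name, has taken for a name from the list of things; names that differ only in an ending like _2 or _b are one class to them, and where a whole thing is asked for, a point or a joint stands for the part that bears it (a point fixed in the world has none). Each returns a list of dicts, best first, with "confidence" (0 to 1); they miss things now and then, are a little off and sometimes report something else, mostly with a low value. They report only what shows in the picture. A call takes as long as a camera call.
- recognise(label, camera): "xyz" ([x, y, z] in m, in the coordinates of the camera as it stood for that picture, good to about 4 mm: the middle of the surface that is visible of it).
- trace(label, camera): "mask" (400x640 bool, what is visible of it).
The state is a dict: "time_s": time; "joints": joint angles; "joint_velocities": joint speeds; "effort": joint torques, N m; "tcp_pos": TCP position; "ee_rot": TCP orientation; "wrist_force": force on the tool from outside, world axes, zero at the start; "moment": the same for the moment, N m; "gripper_width": opening from 0.0 (shut) to 1.0 (fully open); "gripper_force": force on a finger pad.
Only numpy, scipy, OpenCV 4.12 (cv2) and the standard library are available. Lean on these libraries where they do the work, as an engineer would, in place of code of your own. Each camera call takes 0.05 s, during which the arm holds its last target. There are 200 camera calls.

## Working session

There is one attempt and no reset: what is moved stays moved. The work goes in short steps, Python scripts to look and compute and a tool call to move; the robot and the scene stay as the last step left them, time stands still between calls to the robot, and variables do not carry over. Pictures are saved under pics/ and viewed, at most 11 in all, crops included, and the job is handed in when it is done.

Besides the shell and the picture viewer there is one more tool, called after "Call:" by a JSON object that holds its "op" and its "data", one argument or row to a line. servo_tool: Moves the arm, as the interface text tells. Its arguments: {"type":"object","properties":{"deltas":{"type":"array","items":{"type":"object","properties":{"tx":{"type":"number"},"ty":{"type":"number"},"tz":{"type":"number"},"ax":{"type":"number"},"ay":{"type":"number"},"az":{"type":"number"},"claw":{"type":"number"}}}}},"required":["deltas"]}

```bash
mkdir -p pics; cat > h.py <<'E'
from station import *
import numpy as np, cv2
def cw(cam):
    c=calibration(cam)
    if 'cam_to_world' in c: return np.array(c['cam_to_world'])
    s=sense();T=np.eye(4);T[:3,:3]=s['ee_rot'];T[:3,3]=s['tcp_pos'];return T@np.array(c['hand_eye'])
def rec(l,cam,n=2):
    M=cw(cam);c=calibration(cam);o=[]
    for d in recognise(l,cam)[:n]:
        p=np.array(d['xyz']);o.append((round(d['confidence'],2),np.round((M@np.r_[p,1])[:3],4),np.round([c['fx']*p[0]/p[2]+c['cx'],c['fy']*p[1]/p[2]+c['cy']])))
    return o
def ray(cam,uv,z):
    M=cw(cam);c=calibration(cam);d=M[:3,:3]@np.array([(uv[0]-c['cx'])/c['fx'],(uv[1]-c['cy'])/c['fy'],1]);o=M[:3,3]
    return o+d*(z-o[2])/d[2]
def proj(cam,p):
    M=np.linalg.inv(cw(cam));c=calibration(cam);q=M@np.r_[p,1];return np.array([c['fx']*q[0]/q[2]+c['cx'],c['fy']*q[1]/q[2]+c['cy']])
E
python3 - <<'E'
from h import *
print(sense()['ee_rot'],sense()['tcp_pos'])
ims=[]
for cam in ['scene','side','wrist']:
    im=capture(cam);cv2.imwrite(f'pics/{cam}0.png',im)
    print(cam,np.round(cw(cam),3).tolist())
    for l in ['bin','cover_grip','sweet','stand','tongs','jar','cup','scoop']: print(l,rec(l,cam))
E
```

```text
[[-1.80116379e-04 -9.99997595e-01 -2.18594629e-03]
 [-9.99999980e-01  1.80308075e-04 -8.74980358e-05]
 [ 8.78919691e-05  2.18593049e-03 -9.99997607e-01]] [6.24391815e-01 1.27067898e-05 2.21459866e-01]
scene [[0.76, 0.426, -0.491, 1.034], [0.65, -0.476, 0.592, -0.609], [0.018, -0.769, -0.639, 0.822], [0.0, 0.0, 0.0, 1.0]]
bin [(0.6, array([0.6184, 0.0398, 0.0633]), array([356., 240.])), (0.56, array([0.6148, 0.0345, 0.0636]), array([354., 241.]))]
cover_grip [(0.58, array([0.6171, 0.0369, 0.0628]), array([355., 241.]))]
sweet [(0.56, array([ 0.6074, -0.0051,  0.0189]), array([341., 260.]))]
stand [(0.71, array([ 0.4764, -0.2677,  0.0304]), array([226., 292.]))]
tongs [(0.6, array([ 0.4633, -0.2785,  0.0911]), array([215., 275.]))]
jar [(0.88, array([ 0.6874, -0.3491,  0.0807]), array([262., 361.]))]
cup [(0.61, array([0.5613, 0.4181, 0.0585]), array([414., 168.]))]
scoop [(0.51, array([0.2459, 0.2746, 0.0048]), array([308., 164.]))]
side [[-0.953, -0.238, 0.189, 0.291], [-0.304, 0.724, -0.62, 0.759], [0.011, -0.648, -0.762, 0.954], [0.0, 0.0, 0.0, 1.0]]
bin [(0.8, array([0.5865, 0.1441, 0.0507]), array([281., 225.]))]
cover_grip [(0.83, array([0.6095, 0.0555, 0.0666]), array([284., 196.]))]
sweet []
stand [(0.73, array([ 0.4502, -0.2167,  0.0292]), array([359., 156.]))]
tongs [(0.46, array([ 0.4573, -0.2423,  0.093 ]), array([360., 136.]))]
jar []
cup [(0.96, array([0.5596, 0.4369, 0.0572]), array([246., 322.]))]
scoop [(0.7, array([0.2655, 0.2808, 0.0169]), array([382., 307.]))]
wrist [[-1.0, -0.001, -0.0, 0.625], [-0.001, 0.956, 0.292, -0.079], [0.0, 0.292, -0.956, 0.385], [0.0, 0.0, 0.0, 1.0]]
bin [(0.67, array([0.6089, 0.031 , 0.0595]), array([332., 207.]))]
cover_grip [(0.75, array([0.611 , 0.0356, 0.0643]), array([330., 213.]))]
sweet []
stand []
tongs []
jar []
cup []
scoop []
```

View pics/scene0.png

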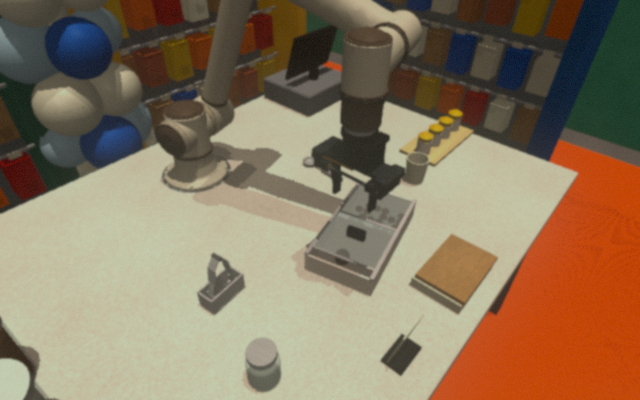

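View pics/side0.png

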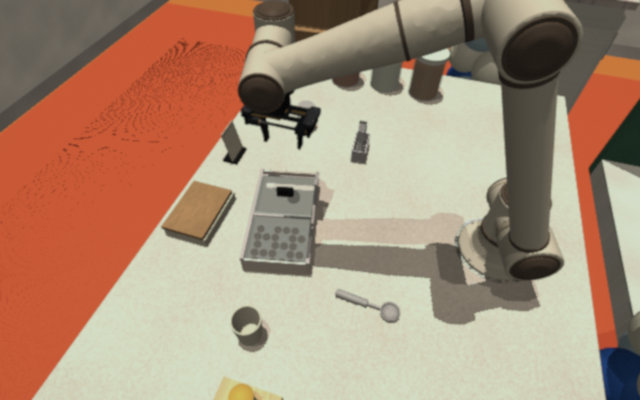

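The scene picture shows the grip bar near (356,232), the sweet under the cover near (343,257) and the tongs and stand near (220,283). The side picture shows the bar at (285,191), the stand at (360,148), the cup at (247,325) and the scoop at (370,305).

```bash
python3 - <<'E'
from h import *
a=cv2.imread('pics/wrist0.png')
s=cv2.resize(cv2.imread('pics/side0.png')[160:280,230:330],None,fx=4,fy=4,interpolation=cv2.INTER_CUBIC)
st=cv2.resize(cv2.imread('pics/scene0.png')[235:325,180:260],None,fx=5,fy=5,interpolation=cv2.INTER_CUBIC)
st2=cv2.resize(cv2.imread('pics/side0.png')[110:170,335:385],None,fx=7,fy=7,interpolation=cv2.INTER_CUBIC)
cv2.imwrite('pics/w0.png',a)
H=np.zeros((480,800,3),np.uint8);H[:450,:400]=st;H[:420,400:750]=st2
cv2.imwrite('pics/st.png',H)
for cam in ['scene','side']:
    for l in ['stand','tongs','sweet','bin']:
        for d in trace(l,cam)[:1]:
            m=d['mask'].astype(np.uint8);print(cam,l,round(d['confidence'],2),m.sum(),cv2.minAreaRect(cv2.findNonZero(m)),np.argwhere(m).mean(0)[::-1])
E
```

```text
scene stand 0.8 1168 ((220.6009521484375, 289.0724182128906), (30.07073974609375, 51.85618591308594), 46.97493362426758) [220.83561644 291.1635274 ]
scene tongs 0.72 482 ((220.5, 276.0), (44.0, 27.0), 90.0) [216.57676349 272.90248963]
scene sweet 0.63 49 ((339.7241516113281, 261.6896667480469), (10.770329475402832, 4.828078746795654), 21.801406860351562) [339.7755102  261.44897959]
scene bin 0.81 6984 ((358.6000061035156, 233.3000030517578), (79.15679931640625, 111.80339813232422), 26.56505012512207) [359.39032073 239.9117984 ]
side stand 0.71 312 ((359.3077087402344, 146.9615478515625), (15.49317455291748, 30.790233612060547), 11.309932708740234) [359.07371795 150.1474359 ]
side tongs 0.71 221 ((360.6850891113281, 134.98341369628906), (9.460589408874512, 28.381771087646484), 3.012787342071533) [360.78733032 134.62443439]
side bin 0.91 6718 ((278.2692565917969, 220.8690643310547), (70.66508483886719, 105.3840560913086), 6.072455883026123) [280.41217624 222.86885978]
```

View pics/w0.png

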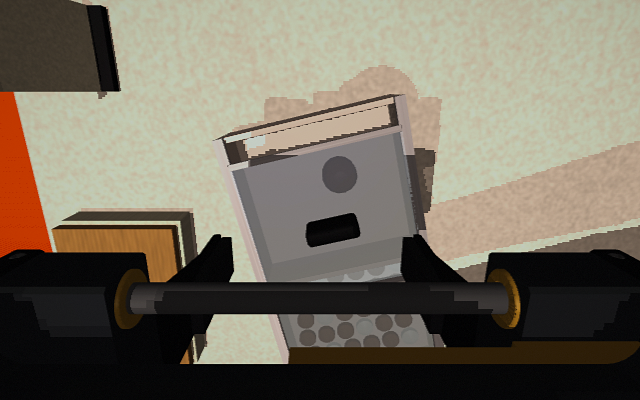

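View pics/st.png

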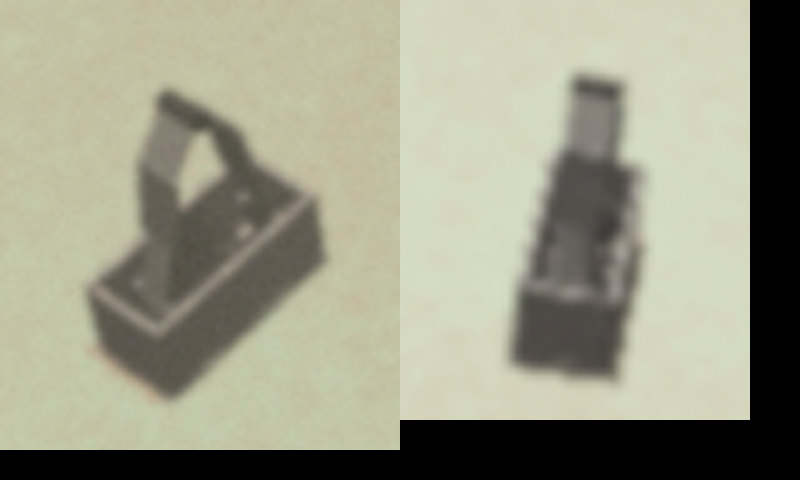

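The wrist picture shows the bin turned by some degrees, with its -y rim corners at (217,140) and (405,97), the grip bar around (332,231) and the sweet at (340,175). The crops show the stand's rim corners, in scene pixels, at about (197.6,293), (212.6,301.4) and (243.6,274.4).

```bash
python3 - <<'E'
from h import *
A=ray('wrist',(217,140),.056);B=ray('wrist',(405,97),.056);e=A-B
print('bin',A,B,np.linalg.norm(e),np.degrees(np.arctan2(e[1],e[0])))
x=e/np.linalg.norm(e);y=np.array([-x[1],x[0],0]);O=(A+B)/2+.165*y;print('O',O,'grip',O-.0775*y)
im=cv2.imread('pics/wrist0.png').max(2);
m=(im<25).astype(np.uint8);m[:205]=0;m[252:]=0;m[:,:295]=0;m[:,370:]=0
print('bar',cv2.minAreaRect(cv2.findNonZero(m)))
for z in(.062,.078,.094):print(z,ray('wrist',(332,231),z))
print('bar top pix from O',proj('wrist',[*(O-.0775*y)[:2],.094]),proj('wrist',[*(O-.0775*y)[:2],.062]))
print('sweet',[ray('wrist',(340,175),z) for z in (.006,.025)])
c=[ray('scene',p,.05) for p in((197.6,293),(212.6,301.4),(243.6,274.4))]
d=c[2]-c[1];f=c[1]-c[0];print(c,np.linalg.norm(d),np.linalg.norm(f),np.degrees(np.arctan2(d[1],d[0])),np.degrees(np.arctan2(f[1],f[0])),'centre',(c[0]+c[2])/2)
for s,p in (((335+40/7,110+0,0),0),):pass
for p in ((335+132/7-57.1,0),):pass
q=[(335+(u-400)/7,110+v/7) for u,v in((523,287),(625,300),(640,170),(560,165))]
print('side rim',[np.round(ray('side',p,.05),3) for p in q])
E
```

```text
bin [ 0.71889264 -0.03419504  0.056     ] [ 0.54395231 -0.07344122  0.056     ] 0.17928854329013003 12.64440545042249
O [0.59530405 0.1071802  0.056     ] grip [0.61226877 0.03155977 0.056     ]
bar ((331.6901550292969, 229.5670166015625), (24.805187225341797, 53.36153793334961), 77.79953002929688)
0.062 [0.60910772 0.0560737  0.062     ]
0.078 [0.60987893 0.04939037 0.078     ]
0.094 [0.61065013 0.04270705 0.094     ]
bar top pix from O [330.36523971 219.47329984] [329.13180768 207.92462305]
sweet [array([0.59835219, 0.01164183, 0.006     ]), array([0.59967171, 0.00710416, 0.025     ])]
[array([ 0.44434511, -0.32011347,  0.05      ]), array([ 0.48774462, -0.31256145,  0.05      ]), array([ 0.48065821, -0.21588086,  0.05      ])] 0.09693995082929636 0.044051677920531496 94.19212005582284 9.871293007803278 centre [ 0.46250166 -0.26799717  0.05      ]
side rim [array([ 0.472, -0.213,  0.05 ]), array([ 0.424, -0.22 ,  0.05 ]), array([ 0.438, -0.313,  0.05 ]), array([ 0.477, -0.304,  0.05 ])]
```

```bash
python3 - <<'E'
from h import *
for cam,b in (('scene',(340,375,222,246)),('side',(272,298,184,200)),('wrist',(300,365,205,252))):
    im=cv2.imread(f'pics/{cam}0.png').max(2)[b[2]:b[3],b[0]:b[1]]
    m=im<(im.min()*.5+np.median(im)*.5); p=np.argwhere(m).mean(0)[::-1]+b[::2]
    print(cam,m.sum(),p,[np.round(ray(cam,p,z)[:2],4) for z in (.072,.08,.088)])
E
```

```text
scene 220 [355.86818182 233.00454545] [array([0.6067, 0.0523]), array([0.6113, 0.0452]), array([0.6158, 0.0381])]
side 132 [284.90909091 191.68939394] [array([0.6117, 0.0417]), array([0.6087, 0.0482]), array([0.6058, 0.0547])]
wrist 1323 [332.14890401 229.73469388] [array([0.6095, 0.0506]), array([0.6099, 0.0473]), array([0.6102, 0.044 ])]
```

Call:
{"op": "servo_tool", "data": {
  "deltas": [
    {"tx": -40,"ty": 14,"tz": 0,"az": -0.11,"claw": 87},
    {"tx": -47,"ty": 15,"tz": 30,"az": -0.221,"claw": 87},
    {"tx": -47,"ty": 15,"tz": 70,"az": -0.221,"claw": 87},
    {"tx": -47,"ty": 15,"tz": 100,"az": -0.221,"claw": 87},
    {"tx": -47,"ty": 15,"tz": 125,"az": -0.221,"claw": 87},
    {"tx": -47,"ty": 15,"tz": 148,"az": -0.221,"claw": 87},
    {"tx": -47,"ty": 15,"tz": 148,"az": -0.221,"claw": 87},
    {"tx": -47,"ty": 15,"tz": 148,"az": -0.221,"claw": 30},
    {"tx": -47,"ty": 15,"tz": 148,"az": -0.221,"claw": 30},
    {"tx": -47,"ty": 15,"tz": 148,"az": -0.221,"claw": 30},
    {"tx": -47,"ty": 15,"tz": 148,"az": -0.221,"claw": 30},
    {"tx": -47,"ty": 15,"tz": 148,"az": -0.221,"claw": 30}
  ]
}}

```text
schema error: expected keys tx, ty, tz, ax, ay, az, claw
```

Call:
{"op": "servo_tool", "data": {
  "deltas": [
    {"tx": -40,"ty": 14,"tz": 0,"ax": 0,"ay": 0,"az": -0.11,"claw": 87},
    {"tx": -47,"ty": 15,"tz": 30,"ax": 0,"ay": 0,"az": -0.221,"claw": 87},
    {"tx": -47,"ty": 15,"tz": 70,"ax": 0,"ay": 0,"az": -0.221,"claw": 87},
    {"tx": -47,"ty": 15,"tz": 100,"ax": 0,"ay": 0,"az": -0.221,"claw": 87},
    {"tx": -47,"ty": 15,"tz": 125,"ax": 0,"ay": 0,"az": -0.221,"claw": 87},
    {"tx": -47,"ty": 15,"tz": 148,"ax": 0,"ay": 0,"az": -0.221,"claw": 87},
    {"tx": -47,"ty": 15,"tz": 148,"ax": 0,"ay": 0,"az": -0.221,"claw": 87},
    {"tx": -47,"ty": 15,"tz": 148,"ax": 0,"ay": 0,"az": -0.221,"claw": 30},
    {"tx": -47,"ty": 15,"tz": 148,"ax": 0,"ay": 0,"az": -0.221,"claw": 30},
    {"tx": -47,"ty": 15,"tz": 148,"ax": 0,"ay": 0,"az": -0.221,"claw": 30},
    {"tx": -47,"ty": 15,"tz": 148,"ax": 0,"ay": 0,"az": -0.221,"claw": 30},
    {"tx": -47,"ty": 15,"tz": 148,"ax": 0,"ay": 0,"az": -0.221,"claw": 30}
  ]
}}

```text
time_s: 2.75
tcp_pos: [0.6107, 0.0472, 0.0761]
ee_rot: [[0.219, -0.976, 0.003], [-0.976, -0.219, 0.001], [-0.0, -0.003, -1.0]]
wrist_force: [0.2, 0.6, -0.1]
gripper_width: 0.705
gripper_force: 0.0
```

Call:
{"op": "servo_tool", "data": {
  "deltas": [
    {"tx": 0,"ty": 0,"tz": 0,"ax": 0,"ay": 0,"az": 0,"claw": 30},
    {"tx": 0,"ty": 0,"tz": 0,"ax": 0,"ay": 0,"az": 0,"claw": 30},
    {"tx": 0,"ty": 0,"tz": 0,"ax": 0,"ay": 0,"az": 0,"claw": 30},
    {"tx": 0,"ty": 0,"tz": 0,"ax": 0,"ay": 0,"az": 0,"claw": 30},
    {"tx": 0,"ty": 0,"tz": 0,"ax": 0,"ay": 0,"az": 0,"claw": 30}
  ]
}}

```text
time_s: 3.17
tcp_pos: [0.6102, 0.0471, 0.0752]
ee_rot: [[0.22, -0.976, 0.001], [-0.976, -0.22, 0.0], [0.0, -0.001, -1.0]]
wrist_force: [-0.8, 0.4, 4.8]
gripper_width: 0.571
gripper_force: 30.0
```

Gripped the 50 mm bar. Slide.

Call:
{"op": "servo_tool", "data": {
  "deltas": [
    {"tx": -15,"ty": 0,"tz": 0,"ax": 0,"ay": 0,"az": 0,"claw": 30},
    {"tx": -35,"ty": 0,"tz": 0,"ax": 0,"ay": 0,"az": 0,"claw": 30},
    {"tx": -55,"ty": 0,"tz": 0,"ax": 0,"ay": 0,"az": 0,"claw": 30},
    {"tx": -75,"ty": 0,"tz": 0,"ax": 0,"ay": 0,"az": 0,"claw": 30},
    {"tx": -95,"ty": 0,"tz": 0,"ax": 0,"ay": 0,"az": 0,"claw": 30},
    {"tx": -110,"ty": 0,"tz": 0,"ax": 0,"ay": 0,"az": 0,"claw": 30},
    {"tx": -120,"ty": 0,"tz": 0,"ax": 0,"ay": 0,"az": 0,"claw": 30},
    {"tx": -128,"ty": 0,"tz": 0,"ax": 0,"ay": 0,"az": 0,"claw": 30},
    {"tx": -130,"ty": 0,"tz": 0,"ax": 0,"ay": 0,"az": 0,"claw": 30},
    {"tx": -130,"ty": 0,"tz": 0,"ax": 0,"ay": 0,"az": 0,"claw": 30}
  ]
}}

```text
time_s: 4.0
tcp_pos: [0.5804, 0.1741, 0.0752]
ee_rot: [[0.22, -0.976, -0.002], [-0.976, -0.22, -0.001], [0.0, 0.002, -1.0]]
wrist_force: [-5.5, -0.6, 6.8]
gripper_width: 0.573
gripper_force: 30.0
```

Call:
{"op": "servo_tool", "data": {
  "deltas": [
    {"tx": -3,"ty": 0,"tz": 0,"ax": 0,"ay": 0,"az": 0,"claw": 30},
    {"tx": -6,"ty": 0,"tz": 0,"ax": 0,"ay": 0,"az": 0,"claw": 30},
    {"tx": -8,"ty": 0,"tz": 0,"ax": 0,"ay": 0,"az": 0,"claw": 30},
    {"tx": -8,"ty": 0,"tz": 0,"ax": 0,"ay": 0,"az": 0,"claw": 30},
    {"tx": -8,"ty": 0,"tz": 0,"ax": 0,"ay": 0,"az": 0,"claw": 30}
  ]
}}

```text
time_s: 4.42
tcp_pos: [0.5789, 0.1804, 0.0752]
ee_rot: [[0.219, -0.976, -0.002], [-0.976, -0.219, -0.002], [0.002, 0.002, -1.0]]
wrist_force: [-3.8, -3.3, 5.8]
gripper_width: 0.571
gripper_force: 30.0
```

Call:
{"op": "servo_tool", "data": {
  "deltas": [
    {"tx": -3,"ty": 0,"tz": 0,"ax": 0,"ay": 0,"az": 0,"claw": 30},
    {"tx": -6,"ty": 0,"tz": 0,"ax": 0,"ay": 0,"az": 0,"claw": 30},
    {"tx": -6,"ty": 0,"tz": 0,"ax": 0,"ay": 0,"az": 0,"claw": 30},
    {"tx": -6,"ty": 0,"tz": 0,"ax": 0,"ay": 0,"az": 0,"claw": 30}
  ]
}}

```text
time_s: 4.75
tcp_pos: [0.5787, 0.1809, 0.0751]
ee_rot: [[0.22, -0.976, -0.003], [-0.976, -0.22, -0.01], [0.009, 0.005, -1.0]]
wrist_force: [4.3, -20.0, 5.3]
gripper_width: 0.575
gripper_force: 30.0
```

Call:
{"op": "servo_tool", "data": {
  "deltas": [
    {"tx": 5,"ty": 0,"tz": 0,"ax": 0,"ay": 0,"az": 0,"claw": 30},
    {"tx": 5,"ty": 0,"tz": 0,"ax": 0,"ay": 0,"az": 0,"claw": 70},
    {"tx": 5,"ty": 0,"tz": 0,"ax": 0,"ay": 0,"az": 0,"claw": 80},
    {"tx": 5,"ty": 0,"tz": 0,"ax": 0,"ay": 0,"az": 0,"claw": 80},
    {"tx": 5,"ty": 0,"tz": 0,"ax": 0,"ay": 0,"az": 0,"claw": 80},
    {"tx": 5,"ty": 0,"tz": -20,"ax": 0,"ay": 0,"az": 0,"claw": 80},
    {"tx": 5,"ty": 0,"tz": -60,"ax": 0,"ay": 0,"az": 0,"claw": 80},
    {"tx": 35,"ty": 0,"tz": -100,"ax": 0,"ay": 0,"az": 0,"claw": 80},
    {"tx": 70,"ty": 0,"tz": -140,"ax": 0,"ay": 0,"az": 0,"claw": 80},
    {"tx": 110,"ty": 0,"tz": -170,"ax": 0,"ay": 0,"az": 0,"claw": 80},
    {"tx": 120,"ty": 0,"tz": -170,"ax": 0,"ay": 0,"az": 0,"claw": 80},
    {"tx": 120,"ty": 0,"tz": -170,"ax": 0,"ay": 0,"az": 0,"claw": 80}
  ]
}}

```text
time_s: 5.75
tcp_pos: [0.6076, 0.0672, 0.2499]
ee_rot: [[0.216, -0.976, 0.009], [-0.976, -0.216, 0.001], [0.001, -0.009, -1.0]]
wrist_force: [-0.3, -0.3, -0.5]
gripper_width: 0.92
gripper_force: 0.0
```

```bash
python3 - <<'E'
from h import *
print(sense()['tcp_pos'])
im=capture('wrist');cv2.imwrite('pics/w1.png',im)
print(rec('sweet','wrist'),rec('cover_grip','wrist'))
for d in trace('sweet','wrist')[:1]:
    m=d['mask'];p=np.argwhere(m).mean(0)[::-1];print(m.sum(),p,[np.round(ray('wrist',p,z),4) for z in(.02,.03,.038)])
print('floor of sweet z=.006; joints',sense()['joints'])
E
```

```text
[0.6076099  0.06719868 0.24988512]
[(0.9, array([0.6016, 0.0106, 0.0314]), array([334., 113.]))] [(0.78, array([0.5819, 0.1612, 0.0566]), array([319., 253.]))]
893 [336.2150056  112.37961926] [array([0.5952, 0.0114, 0.02  ]), array([0.5959, 0.011 , 0.03  ]), array([0.5964, 0.0106, 0.038 ])]
floor of sweet z=.006; joints [ 2.19212445e+01  1.97205373e+01 -3.86520537e-02 -4.49909737e-02
 -7.03668217e+01 -9.22163172e+00]
```

View pics/w1.png

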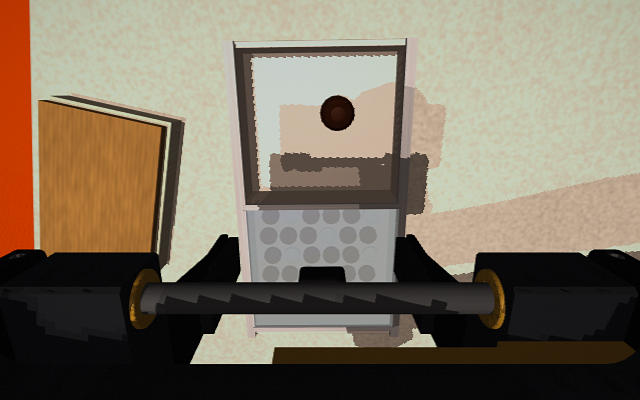

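The cover is fully open; the sweet is at pixel (336,112) and free of the walls. Next, over the stand.

Call:
{"op": "servo_tool", "data": {
  "deltas": [
    {"tx": 24,"ty": 18,"tz": -3,"ax": 0,"ay": 0,"az": -0.12,"claw": 80},
    {"tx": 48,"ty": 36,"tz": -6,"ax": 0,"ay": 0,"az": -0.24,"claw": 80},
    {"tx": 73,"ty": 54,"tz": -9,"ax": 0,"ay": 0,"az": -0.36,"claw": 80},
    {"tx": 97,"ty": 73,"tz": -12,"ax": 0,"ay": 0,"az": -0.48,"claw": 80},
    {"tx": 121,"ty": 91,"tz": -15,"ax": 0,"ay": 0,"az": -0.6,"claw": 80},
    {"tx": 146,"ty": 109,"tz": -18,"ax": 0,"ay": 0,"az": -0.72,"claw": 80},
    {"tx": 170,"ty": 127,"tz": -21,"ax": 0,"ay": 0,"az": -0.84,"claw": 80},
    {"tx": 194,"ty": 145,"tz": -24,"ax": 0,"ay": 0,"az": -0.96,"claw": 80},
    {"tx": 219,"ty": 163,"tz": -27,"ax": 0,"ay": 0,"az": -1.08,"claw": 80},
    {"tx": 243,"ty": 182,"tz": -30,"ax": 0,"ay": 0,"az": -1.2,"claw": 80},
    {"tx": 267,"ty": 200,"tz": -30,"ax": 0,"ay": 0,"az": -1.32,"claw": 80},
    {"tx": 291,"ty": 218,"tz": -30,"ax": 0,"ay": 0,"az": -1.45,"claw": 80}
  ]
}}

```text
time_s: 6.95
tcp_pos: [0.4553, -0.2611, 0.2734]
ee_rot: [[0.995, 0.103, -0.002], [0.103, -0.995, 0.001], [-0.002, -0.001, -1.0]]
wrist_force: [0.6, -0.1, 0.0]
gripper_width: 0.916
gripper_force: 0.0
```

Call:
{"op": "servo_tool", "data": {
  "deltas": [
    {"tx": 0,"ty": 0,"tz": 0,"ax": 0,"ay": 0,"az": 0,"claw": 80},
    {"tx": 0,"ty": 0,"tz": 0,"ax": 0,"ay": 0,"az": 0,"claw": 80},
    {"tx": 0,"ty": 0,"tz": 0,"ax": 0,"ay": 0,"az": 0,"claw": 80},
    {"tx": 0,"ty": 0,"tz": 0,"ax": 0,"ay": 0,"az": 0,"claw": 80}
  ]
}}

```text
time_s: 7.28
tcp_pos: [0.4563, -0.26, 0.2739]
ee_rot: [[0.995, 0.096, -0.001], [0.096, -0.995, 0.0], [-0.001, -0.001, -1.0]]
wrist_force: [-0.2, 0.8, -0.2]
gripper_width: 0.915
gripper_force: 0.0
```

```bash
python3 - <<'E'
from h import *
s=sense();print(s['tcp_pos'],s['ee_rot'],s['joints'])
im=capture('wrist');cv2.imwrite('pics/w2.png',im)
for l in('stand','tongs'):
    print(l,rec(l,'wrist'))
    for d in trace(l,'wrist')[:1]:print(l,cv2.minAreaRect(cv2.findNonZero(d['mask'].astype(np.uint8))))
E
```

```text
[ 0.45630134 -0.26003882  0.27388049] [[ 9.95354038e-01  9.62760972e-02 -1.11925991e-03]
 [ 9.62766825e-02 -9.95354494e-01  4.81276459e-04]
 [-1.06772496e-03 -5.86799097e-04 -9.99999258e-01]] [-1.19724150e+01  1.03411825e+01 -8.46051963e+00 -1.44371673e-02
 -7.12667526e+01  1.07501850e+02]
stand [(0.63, array([ 0.4631, -0.2674,  0.0146]), array([325., 154.]))]
stand ((323.0, 160.5), (47.0, 90.0), 90.0)
tongs [(0.89, array([ 0.4612, -0.2607,  0.1225]), array([319., 175.]))]
tongs ((320.4999694824219, 171.49998474121094), (64.99998474121094, 48.99999237060547), 0.0)
```

View pics/w2.png

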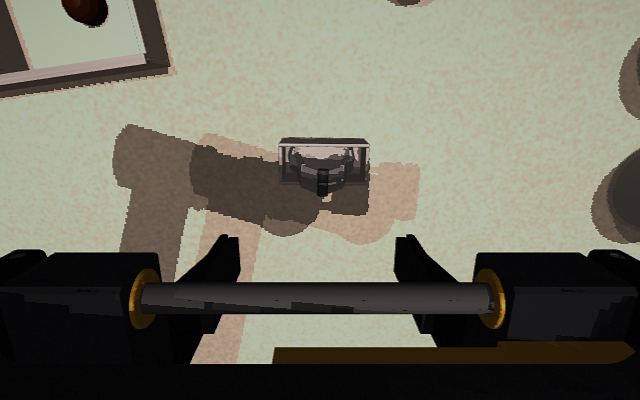

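The picture shows the stand square to the tool, with its rim from (279,140) to (369,185) and the hinge centred at about (323,182).

```bash
python3 - <<'E'
from h import *
R=np.array(sense()['ee_rot']);t=np.array(sense()['tcp_pos'])
for n,p,z in(('hinge',(323,182),.138),('rimL',(279,147),.05),('rimR',(369,147),.05),('rimL2',(279,186),.05)):
    w=ray('wrist',p,z);print(n,np.round(w,4),'tool',np.round(R.T@(w-t)*1000,1))
print([np.round(proj('wrist',[.4625,-.265,z]),0) for z in (.05,.138)])
im=cv2.imread('pics/w2.png');cv2.imwrite('pics/w2c.png',cv2.resize(im[125:215,265:385],None,fx=6,fy=6,interpolation=cv2.INTER_NEAREST))
E
```

```text
hinge [ 0.459  -0.2643  0.138 ] tool [  2.4   4.  136.5]
rimL [ 0.4718 -0.215   0.05  ] tool [ 19.9 -43.8 224.5]
rimR [ 0.4816 -0.3153  0.05  ] tool [ 20.   56.9 224.5]
rimL2 [ 0.4266 -0.218   0.05  ] tool [-25.3 -45.2 224.5]
[array([323., 159.]), array([324., 178.])]
```

View pics/w2c.png

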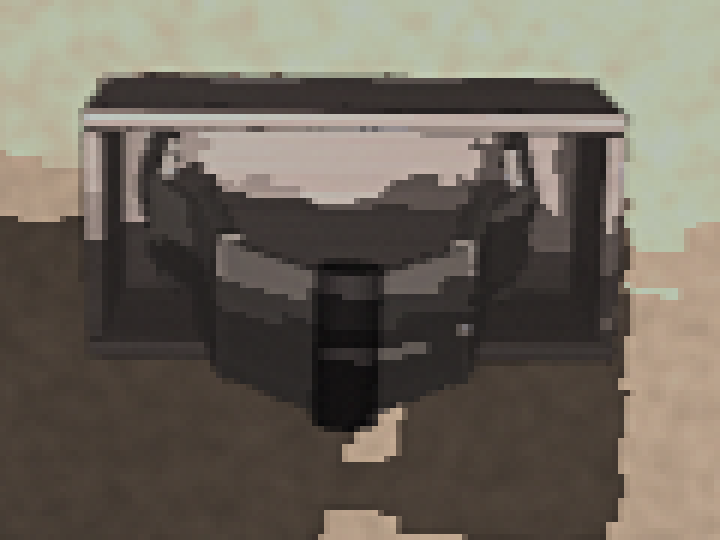

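Call:
{"op": "servo_tool", "data": {
  "deltas": [
    {"tx": 0,"ty": 5,"tz": 30,"ax": 0,"ay": 0,"az": 0,"claw": 80},
    {"tx": 0,"ty": 5,"tz": 65,"ax": 0,"ay": 0,"az": 0,"claw": 80},
    {"tx": 0,"ty": 5,"tz": 100,"ax": 0,"ay": 0,"az": 0,"claw": 80},
    {"tx": 0,"ty": 5,"tz": 125,"ax": 0,"ay": 0,"az": 0,"claw": 80},
    {"tx": 0,"ty": 5,"tz": 145,"ax": 0,"ay": 0,"az": 0,"claw": 80},
    {"tx": 0,"ty": 5,"tz": 160,"ax": 0,"ay": 0,"az": 0,"claw": 80},
    {"tx": 0,"ty": 5,"tz": 175,"ax": 0,"ay": 0,"az": 0,"claw": 80},
    {"tx": 0,"ty": 5,"tz": 185,"ax": 0,"ay": 0,"az": 0,"claw": 80},
    {"tx": 0,"ty": 5,"tz": 193,"ax": 0,"ay": 0,"az": 0,"claw": 80},
    {"tx": 0,"ty": 5,"tz": 198,"ax": 0,"ay": 0,"az": 0,"claw": 80},
    {"tx": 0,"ty": 5,"tz": 198,"ax": 0,"ay": 0,"az": 0,"claw": 80},
    {"tx": 0,"ty": 5,"tz": 198,"ax": 0,"ay": 0,"az": 0,"claw": 80}
  ]
}}

```text
time_s: 8.53
tcp_pos: [0.4567, -0.2663, 0.0769]
ee_rot: [[0.995, 0.095, 0.001], [0.095, -0.995, -0.0], [0.001, 0.0, -1.0]]
wrist_force: [0.3, -0.8, 0.1]
gripper_width: 0.92
gripper_force: 0.0
```

Call:
{"op": "servo_tool", "data": {
  "deltas": [
    {"tx": 0,"ty": 0,"tz": 0,"ax": 0,"ay": 0,"az": 0,"claw": 55},
    {"tx": 0,"ty": 0,"tz": 0,"ax": 0,"ay": 0,"az": 0,"claw": 50},
    {"tx": 0,"ty": 0,"tz": 0,"ax": 0,"ay": 0,"az": 0,"claw": 47},
    {"tx": 0,"ty": 0,"tz": 0,"ax": 0,"ay": 0,"az": 0,"claw": 45},
    {"tx": 0,"ty": 0,"tz": 0,"ax": 0,"ay": 0,"az": 0,"claw": 43},
    {"tx": 0,"ty": 0,"tz": 0,"ax": 0,"ay": 0,"az": 0,"claw": 41},
    {"tx": 0,"ty": 0,"tz": 0,"ax": 0,"ay": 0,"az": 0,"claw": 41},
    {"tx": 0,"ty": 0,"tz": 0,"ax": 0,"ay": 0,"az": 0,"claw": 41},
    {"tx": 0,"ty": 0,"tz": 0,"ax": 0,"ay": 0,"az": 0,"claw": 41},
    {"tx": 0,"ty": 0,"tz": 0,"ax": 0,"ay": 0,"az": 0,"claw": 41},
    {"tx": 0,"ty": 0,"tz": 0,"ax": 0,"ay": 0,"az": 0,"claw": 41},
    {"tx": 0,"ty": 0,"tz": 0,"ax": 0,"ay": 0,"az": 0,"claw": 41}
  ]
}}

```text
time_s: 9.53
tcp_pos: [0.457, -0.2665, 0.0773]
ee_rot: [[0.995, 0.095, 0.002], [0.095, -0.995, -0.001], [0.001, 0.001, -1.0]]
wrist_force: [-0.0, -0.2, 5.1]
gripper_width: 0.475
gripper_force: 6.4
```

Call:
{"op": "servo_tool", "data": {
  "deltas": [
    {"tx": 0,"ty": 0,"tz": -4,"ax": 0,"ay": 0,"az": 0,"claw": 41},
    {"tx": 0,"ty": 0,"tz": -12,"ax": 0,"ay": 0,"az": 0,"claw": 41},
    {"tx": 0,"ty": 0,"tz": -24,"ax": 0,"ay": 0,"az": 0,"claw": 41},
    {"tx": 0,"ty": 0,"tz": -38,"ax": 0,"ay": 0,"az": 0,"claw": 41},
    {"tx": 0,"ty": 0,"tz": -54,"ax": 0,"ay": 0,"az": 0,"claw": 41},
    {"tx": 0,"ty": 0,"tz": -70,"ax": 0,"ay": 0,"az": 0,"claw": 41},
    {"tx": 0,"ty": 0,"tz": -86,"ax": 0,"ay": 0,"az": 0,"claw": 41},
    {"tx": 0,"ty": 0,"tz": -102,"ax": 0,"ay": 0,"az": 0,"claw": 41},
    {"tx": 0,"ty": 0,"tz": -116,"ax": 0,"ay": 0,"az": 0,"claw": 41},
    {"tx": 0,"ty": 0,"tz": -126,"ax": 0,"ay": 0,"az": 0,"claw": 41},
    {"tx": 0,"ty": 0,"tz": -130,"ax": 0,"ay": 0,"az": 0,"claw": 41},
    {"tx": 0,"ty": 0,"tz": -130,"ax": 0,"ay": 0,"az": 0,"claw": 41}
  ]
}}

```text
time_s: 10.53
tcp_pos: [0.4565, -0.2662, 0.2073]
ee_rot: [[0.995, 0.095, 0.001], [0.095, -0.995, -0.0], [0.001, 0.0, -1.0]]
wrist_force: [-0.1, 0.1, -0.8]
gripper_width: 0.466
gripper_force: 2.7
```

```bash
python3 - <<'E'
from h import *
s=sense();print(s['tcp_pos'],s['gripper_width']*87,s['gripper_force'],s['wrist_force'])
a=capture('wrist');b=capture('scene');c=capture('side')
H=np.zeros((560,800,3),np.uint8);H[:200,:320]=a[::2,::2]
p=proj('scene',s['tcp_pos']).astype(int);q=proj('side',s['tcp_pos']).astype(int)
def crop(im,p,k,n):
    x,y=max(p[0]-n//2,0),max(p[1]-n//2,0);o=cv2.resize(im[y:y+n,x:x+n],None,fx=k,fy=k);print(x,y);return o
o=crop(b,p,4,100);H[:o.shape[0],320:320+o.shape[1]]=o
o=crop(c,q,3,106)[:,:318];H[210:210+o.shape[0],:o.shape[1]]=o
cv2.imwrite('pics/l.png',H);cv2.imwrite('pics/w3.png',a)
print(rec('tongs','wrist'),rec('tongs_tip','scene'))
E
```

```text
[ 0.45650891 -0.26622064  0.20733049] 40.57779951877519 2.6552042804541998 [-0.12180508  0.11243687 -0.83285001]
160 182
312 49
[(0.84, array([ 0.4625, -0.2631,  0.2489]), array([315., 287.])), (0.66, array([0.5856, 0.0024, 0.0236]), array([32.,  2.]))] [(0.56, array([ 0.4652, -0.2613,  0.1813]), array([216., 242.]))]
```

View pics/l.png

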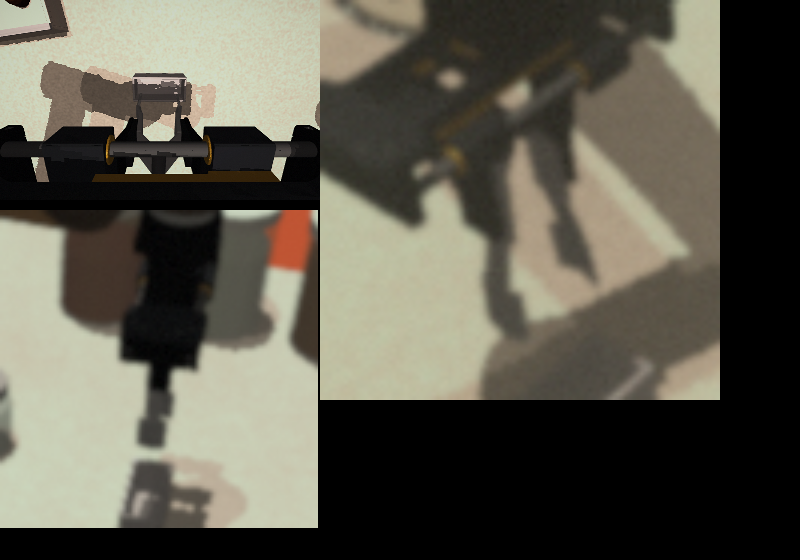

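The tongs are clear of the stand, upright, with the jaws wide. Next, above the sweet.

Call:
{"op": "servo_tool", "data": {
  "deltas": [
    {"tx": 6,"ty": -10,"tz": 0,"ax": 0,"ay": 0,"az": 0,"claw": 41},
    {"tx": 18,"ty": -29,"tz": 0,"ax": 0,"ay": 0,"az": -0.01,"claw": 41},
    {"tx": 34,"ty": -54,"tz": 0,"ax": 0,"ay": 0,"az": -0.02,"claw": 41},
    {"tx": 51,"ty": -80,"tz": 0,"ax": 0,"ay": 0,"az": -0.04,"claw": 41},
    {"tx": 68,"ty": -107,"tz": 0,"ax": 0,"ay": 0,"az": -0.05,"claw": 41},
    {"tx": 85,"ty": -134,"tz": 0,"ax": 0,"ay": 0,"az": -0.07,"claw": 41},
    {"tx": 102,"ty": -161,"tz": 0,"ax": 0,"ay": 0,"az": -0.08,"claw": 41},
    {"tx": 119,"ty": -188,"tz": 0,"ax": 0,"ay": 0,"az": -0.1,"claw": 41},
    {"tx": 135,"ty": -213,"tz": 0,"ax": 0,"ay": 0,"az": -0.11,"claw": 41},
    {"tx": 149,"ty": -235,"tz": 0,"ax": 0,"ay": 0,"az": -0.124,"claw": 41},
    {"tx": 160,"ty": -252,"tz": 0,"ax": 0,"ay": 0,"az": -0.124,"claw": 41},
    {"tx": 166,"ty": -262,"tz": 0,"ax": 0,"ay": 0,"az": -0.124,"claw": 41}
  ]
}}

```text
time_s: 11.78
tcp_pos: [0.5974, 0.013, 0.2057]
ee_rot: [[0.976, 0.22, -0.001], [0.22, -0.976, -0.0], [-0.001, -0.0, -1.0]]
wrist_force: [0.3, -0.3, -1.9]
gripper_width: 0.473
gripper_force: 2.7
```

Call:
{"op": "servo_tool", "data": {
  "deltas": [
    {"tx": 0,"ty": 0,"tz": 0,"ax": 0,"ay": 0,"az": 0,"claw": 41},
    {"tx": 0,"ty": 0,"tz": 0,"ax": 0,"ay": 0,"az": 0,"claw": 41},
    {"tx": 0,"ty": 0,"tz": 0,"ax": 0,"ay": 0,"az": 0,"claw": 41},
    {"tx": 0,"ty": 0,"tz": 0,"ax": 0,"ay": 0,"az": 0,"claw": 41},
    {"tx": 0,"ty": 0,"tz": 0,"ax": 0,"ay": 0,"az": 0,"claw": 41}
  ]
}}

```text
time_s: 12.2
tcp_pos: [0.5963, 0.0094, 0.2067]
ee_rot: [[0.976, 0.216, -0.0], [0.216, -0.976, -0.0], [-0.0, 0.0, -1.0]]
wrist_force: [0.3, -0.1, -1.3]
gripper_width: 0.468
gripper_force: 2.7
```

```bash
python3 - <<'E'
from h import *
s=sense();R=np.array(s['ee_rot']);t=np.array(s['tcp_pos']);print(t,s['gripper_width']*87,s['gripper_force'],s['wrist_force'])
a=capture('wrist');b=capture('scene');c=capture('side');cv2.imwrite('pics/w4.png',a)
for cam in('wrist','scene','side'):
    print(cam,rec('sweet',cam),proj(cam,[.597,.01,.022]))
    for d in trace('sweet',cam)[:1]:
        p=np.argwhere(d['mask']).mean(0)[::-1];w=ray(cam,p,.024);print(p,w,'tool',R.T@(w-t)*1000)
for x in (0,):
  for y in (-29.5,29.5): print('tip pix',[np.round(proj('wrist',t+R@np.array([e,y,74.])/1000)) for e in(-15,0,15)])
o=cv2.resize(a[100:300,220:420],None,fx=3,fy=3);
o2=cv2.resize(b[200:300,290:390],(200,200));H=np.zeros((600,800,3),np.uint8);H[:,:600]=o;H[:200,600:]=o2;H[200:400,600:]=cv2.resize(c[140:240,230:330],(200,200))
cv2.imwrite('pics/m.png',H)
E
```

```text
[0.59625116 0.00937715 0.20670612] 40.75516703076786 2.6552259066374972 [ 0.2711407  -0.07257777 -1.25790439]
wrist [(0.86, array([0.6054, 0.0132, 0.0326]), array([317., 166.]))] [318.24941521 172.21715145]
[319.79865772 168.06963087] [0.60201853 0.00964417 0.024     ] tool [  5.7021708    0.97866804 182.70574473]
scene [] [341.55504572 253.86858918]
[341.89162562 256.71428571] [0.60485412 0.00125973 0.024     ] tool [  6.65891867   9.77776408 182.70600818]
side [(0.42, array([0.5993, 0.018 , 0.0302]), array([292., 196.]))] [293.91103115 196.29785481]
tip pix [array([280., 228.]), array([279., 208.]), array([279., 188.])]
tip pix [array([360., 228.]), array([361., 208.]), array([362., 188.])]
```

View pics/m.png

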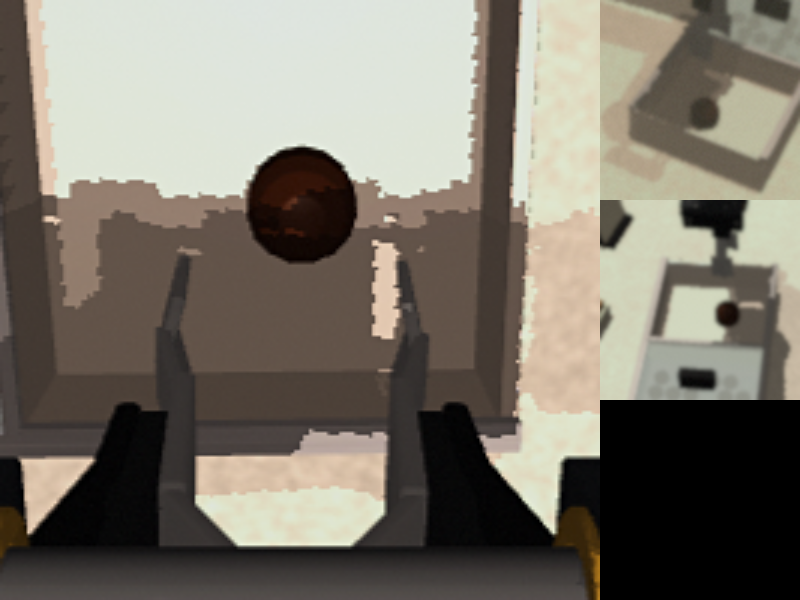

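In the crop the sweet is centred at (301,204), which is image pixel (320,168). The jaw tips are at (183,253) and (402,255). They straddle the sweet, but they sit slightly short of it along tool x. I will correct by about 3 mm and descend.

Call:
{"op": "servo_tool", "data": {
  "deltas": [
    {"tx": 3,"ty": 2,"tz": 10,"ax": 0,"ay": 0,"az": 0,"claw": 41},
    {"tx": 3,"ty": 2,"tz": 25,"ax": 0,"ay": 0,"az": 0,"claw": 41},
    {"tx": 3,"ty": 2,"tz": 40,"ax": 0,"ay": 0,"az": 0,"claw": 41},
    {"tx": 3,"ty": 2,"tz": 50,"ax": 0,"ay": 0,"az": 0,"claw": 41},
    {"tx": 3,"ty": 2,"tz": 60,"ax": 0,"ay": 0,"az": 0,"claw": 41},
    {"tx": 3,"ty": 2,"tz": 65,"ax": 0,"ay": 0,"az": 0,"claw": 41},
    {"tx": 3,"ty": 2,"tz": 65,"ax": 0,"ay": 0,"az": 0,"claw": 41},
    {"tx": 3,"ty": 2,"tz": 65,"ax": 0,"ay": 0,"az": 0,"claw": 41}
  ]
}}

```text
time_s: 13.32
tcp_pos: [0.6003, 0.009, 0.1416]
ee_rot: [[0.976, 0.218, 0.0], [0.218, -0.976, -0.0], [0.0, 0.0, -1.0]]
wrist_force: [0.3, -0.9, -1.2]
gripper_width: 0.469
gripper_force: 2.7
```

```bash
python3 - <<'E'
from h import *
s=sense();R=np.array(s['ee_rot']);t=np.array(s['tcp_pos']);print(t,s['gripper_width']*87,s['gripper_force'],s['wrist_force'])
a=capture('wrist')
for d in trace('sweet','wrist')[:1]:
    p=np.argwhere(d['mask']).mean(0)[::-1];w=ray('wrist',p,.022);print(p,w,'tool',R.T@(w-t)*1000)
for y in (-29.5,29.5): print('tip pix',[np.round(proj('wrist',t+R@np.array([e,y,74.])/1000)) for e in(-15,0,15)])
cv2.imwrite('pics/m2.png',cv2.resize(a[120:300,220:420],None,fx=3,fy=3))
E
```

```text
[0.60031583 0.00902624 0.14159231] 40.819758536401544 2.6552083509159274 [ 0.26535565 -0.88109856 -1.19179853]
[318.97704715 188.68796526] [0.60188255 0.00906864 0.022     ] tool [  1.52058625   0.26214809 119.59262966]
tip pix [array([279., 227.]), array([278., 208.]), array([278., 188.])]
tip pix [array([359., 227.]), array([360., 208.]), array([361., 188.])]
```

View pics/m2.png

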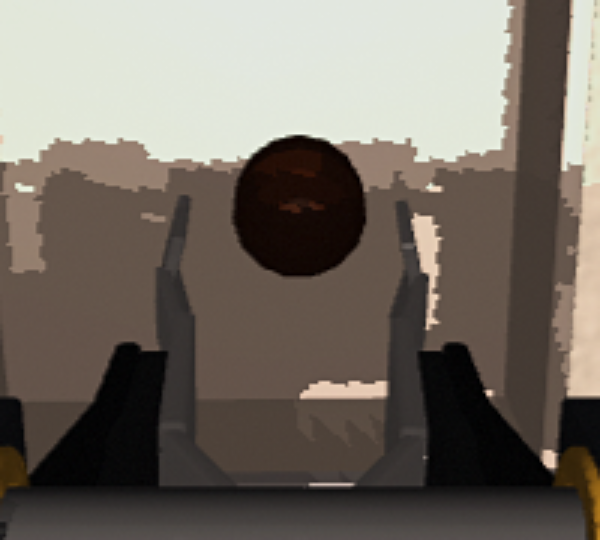

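Now well centred between the tips: the sweet is at tool (1.5, 0.3) mm. I will descend and close.

Call:
{"op": "servo_tool", "data": {
  "deltas": [
    {"tx": 0,"ty": 0,"tz": 10,"ax": 0,"ay": 0,"az": 0,"claw": 41},
    {"tx": 0,"ty": 0,"tz": 22,"ax": 0,"ay": 0,"az": 0,"claw": 41},
    {"tx": 0,"ty": 0,"tz": 34,"ax": 0,"ay": 0,"az": 0,"claw": 41},
    {"tx": 0,"ty": 0,"tz": 44,"ax": 0,"ay": 0,"az": 0,"claw": 41},
    {"tx": 0,"ty": 0,"tz": 51,"ax": 0,"ay": 0,"az": 0,"claw": 41},
    {"tx": 0,"ty": 0,"tz": 56,"ax": 0,"ay": 0,"az": 0,"claw": 41},
    {"tx": 0,"ty": 0,"tz": 56,"ax": 0,"ay": 0,"az": 0,"claw": 41},
    {"tx": 0,"ty": 0,"tz": 56,"ax": 0,"ay": 0,"az": 0,"claw": 41},
    {"tx": 0,"ty": 0,"tz": 56,"ax": 0,"ay": 0,"az": 0,"claw": 41}
  ]
}}

```text
time_s: 14.17
tcp_pos: [0.6006, 0.0092, 0.0861]
ee_rot: [[0.976, 0.218, 0.001], [0.218, -0.976, 0.0], [0.001, 0.0, -1.0]]
wrist_force: [-0.1, -0.3, -0.2]
gripper_width: 0.471
gripper_force: 2.7
```

Call:
{"op": "servo_tool", "data": {
  "deltas": [
    {"tx": 0,"ty": 0,"tz": 0,"ax": 0,"ay": 0,"az": 0,"claw": 39},
    {"tx": 0,"ty": 0,"tz": 0,"ax": 0,"ay": 0,"az": 0,"claw": 38},
    {"tx": 0,"ty": 0,"tz": 0,"ax": 0,"ay": 0,"az": 0,"claw": 37},
    {"tx": 0,"ty": 0,"tz": 0,"ax": 0,"ay": 0,"az": 0,"claw": 36},
    {"tx": 0,"ty": 0,"tz": 0,"ax": 0,"ay": 0,"az": 0,"claw": 35},
    {"tx": 0,"ty": 0,"tz": 0,"ax": 0,"ay": 0,"az": 0,"claw": 34},
    {"tx": 0,"ty": 0,"tz": 0,"ax": 0,"ay": 0,"az": 0,"claw": 30},
    {"tx": 0,"ty": 0,"tz": 0,"ax": 0,"ay": 0,"az": 0,"claw": 22},
    {"tx": 0,"ty": 0,"tz": 0,"ax": 0,"ay": 0,"az": 0,"claw": 22},
    {"tx": 0,"ty": 0,"tz": 0,"ax": 0,"ay": 0,"az": 0,"claw": 22},
    {"tx": 0,"ty": 0,"tz": 0,"ax": 0,"ay": 0,"az": 0,"claw": 22},
    {"tx": 0,"ty": 0,"tz": 0,"ax": 0,"ay": 0,"az": 0,"claw": 22}
  ]
}}

```text
time_s: 15.17
tcp_pos: [0.6, 0.009, 0.0857]
ee_rot: [[0.976, 0.217, 0.0], [0.217, -0.976, -0.0], [0.0, 0.0, -1.0]]
wrist_force: [-0.3, -0.5, 0.4]
gripper_width: 0.39
gripper_force: 30.0
```

34 mm at 30 N matches the jaws being on the sweet. Lift gently.

Call:
{"op": "servo_tool", "data": {
  "deltas": [
    {"tx": 0,"ty": 0,"tz": -4,"ax": 0,"ay": 0,"az": 0,"claw": 22},
    {"tx": 0,"ty": 0,"tz": -12,"ax": 0,"ay": 0,"az": 0,"claw": 22},
    {"tx": 0,"ty": 0,"tz": -26,"ax": 0,"ay": 0,"az": 0,"claw": 22},
    {"tx": 0,"ty": 0,"tz": -44,"ax": 0,"ay": 0,"az": 0,"claw": 22},
    {"tx": 0,"ty": 0,"tz": -64,"ax": 0,"ay": 0,"az": 0,"claw": 22},
    {"tx": 0,"ty": 0,"tz": -86,"ax": 0,"ay": 0,"az": 0,"claw": 22},
    {"tx": 0,"ty": 0,"tz": -108,"ax": 0,"ay": 0,"az": 0,"claw": 22},
    {"tx": 0,"ty": 0,"tz": -130,"ax": 0,"ay": 0,"az": 0,"claw": 22},
    {"tx": 0,"ty": 0,"tz": -152,"ax": 0,"ay": 0,"az": 0,"claw": 22},
    {"tx": 0,"ty": 0,"tz": -172,"ax": 0,"ay": 0,"az": 0,"claw": 22},
    {"tx": 0,"ty": 0,"tz": -186,"ax": 0,"ay": 0,"az": 0,"claw": 22},
    {"tx": 0,"ty": 0,"tz": -195,"ax": 0,"ay": 0,"az": 0,"claw": 22}
  ]
}}

```text
time_s: 16.17
tcp_pos: [0.6006, 0.0092, 0.2835]
ee_rot: [[0.976, 0.218, 0.004], [0.218, -0.976, 0.001], [0.004, 0.0, -1.0]]
wrist_force: [0.2, 0.6, -0.8]
gripper_width: 0.381
gripper_force: 30.0
```

Call:
{"op": "servo_tool", "data": {
  "deltas": [
    {"tx": 0,"ty": 0,"tz": 0,"ax": 0,"ay": 0,"az": 0,"claw": 22},
    {"tx": 0,"ty": 0,"tz": 0,"ax": 0,"ay": 0,"az": 0,"claw": 22},
    {"tx": 0,"ty": 0,"tz": 0,"ax": 0,"ay": 0,"az": 0,"claw": 22},
    {"tx": 0,"ty": 0,"tz": 0,"ax": 0,"ay": 0,"az": 0,"claw": 22},
    {"tx": 0,"ty": 0,"tz": 0,"ax": 0,"ay": 0,"az": 0,"claw": 22},
    {"tx": 0,"ty": 0,"tz": 0,"ax": 0,"ay": 0,"az": 0,"claw": 22},
    {"tx": 0,"ty": 0,"tz": 0,"ax": 0,"ay": 0,"az": 0,"claw": 22},
    {"tx": 0,"ty": 0,"tz": 0,"ax": 0,"ay": 0,"az": 0,"claw": 22},
    {"tx": 0,"ty": 0,"tz": 0,"ax": 0,"ay": 0,"az": 0,"claw": 22},
    {"tx": 0,"ty": 0,"tz": 0,"ax": 0,"ay": 0,"az": 0,"claw": 22}
  ]
}}

```text
time_s: 17.0
tcp_pos: [0.6, 0.0091, 0.2805]
ee_rot: [[0.976, 0.217, 0.0], [0.217, -0.976, 0.0], [0.0, -0.0, -1.0]]
wrist_force: [-0.7, 0.6, -0.6]
gripper_width: 0.389
gripper_force: 30.0
```

```bash
python3 - <<'E'
from h import *
s=sense();t=s['tcp_pos'];print(t,s['gripper_width']*87,s['gripper_force'],s['wrist_force'])
a=capture('wrist');b=capture('scene');c=capture('side')
for cam in('wrist','scene','side'): print(cam,rec('sweet',cam),rec('cover_grip',cam))
H=np.zeros((600,800,3),np.uint8);H[:400,:400]=cv2.resize(a[100:300,220:420],None,fx=2,fy=2)
H[:400,400:]=cv2.resize(b[140:340,260:460],None,fx=2,fy=2);H[400:,:300]=cv2.resize(c[130:330,200:500],(300,200))
cv2.imwrite('pics/e.png',H)
E
```

```text
[0.60002986 0.00906103 0.28053022] 33.82491976967065 29.99956686515361 [-0.72284464  0.64087834 -0.6318625 ]
wrist [(0.58, array([0.6087, 0.0141, 0.2285]), array([314., 204.]))] [(0.89, array([0.5929, 0.1783, 0.0626]), array([166., 139.]))]
scene [(0.51, array([0.6131, 0.0072, 0.2272]), array([351., 195.]))] [(0.56, array([0.5915, 0.1712, 0.0634]), array([377., 210.]))]
side [(0.6, array([0.5753, 0.1845, 0.0609]), array([279., 235.]))] [(0.8, array([0.5771, 0.1866, 0.0645]), array([278., 235.]))]
```

View pics/e.png

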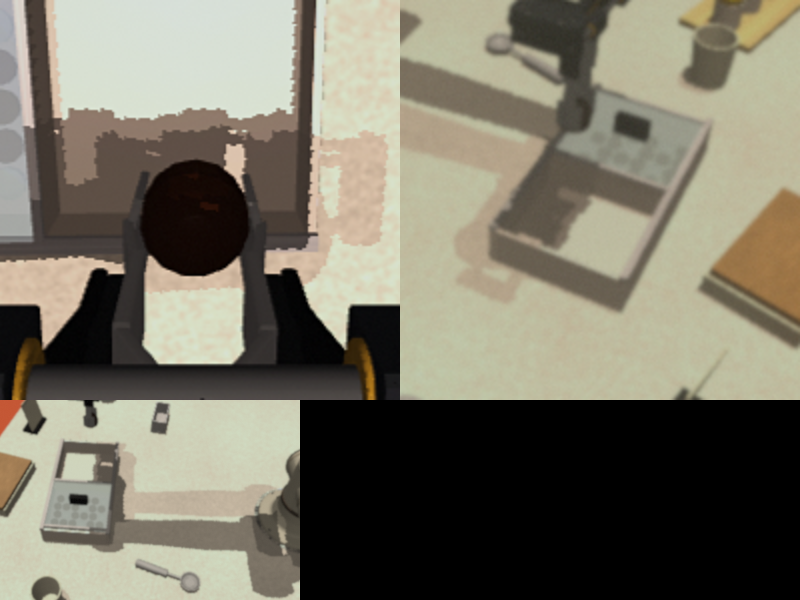

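The sweet is held between the jaws at z of about 0.22, the bin is empty, and the cover is parked open. Handing in.

```bash
python3 -c "
from station import *
print(finish_job())"
```

```text
the job is handed in; nothing more can be done
None
```

I handed the job in at about 17 s: the cover is open at its stop and the chocolate dome is held still in the tongs, its underside roughly 14 cm above the bin top. I saw no sign that the jar, cup or scoop was touched. The hand-in gave back no verdict, so I can't confirm it was judged a pass.

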